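# Load the glue press and hold its flap at the balance point

### The job

Load the small glue press: lay the thick panel squarely on the press's raised pad, edges flush, and lay the thin panel squarely on top of it, while the flap stays leaning open. Then take the flap by its handle bar, swing it up off its back stop to the over-centre balance point, where it stands upright and would fall neither way, and finish while still holding it there by the bar; never let it drop towards the pile, and leave the mug, the paste tub and the tape roll alone.

Things in the scene. Friction and masses are not known exactly. Their poses are not given: they have to be found in the camera images.
- press: fixed plywood base, 225 x 170 mm, 18 mm high, with a raised wooden pad 100 (x) x 60 (y) x 12 mm on it. Origin: under the pad centre, on the bench. z is up, x runs along the pad to the hinge, away from the robot (turned up to 0.2 rad). Hinge posts 80 mm high at x = +75, y = +-72 mm; behind them a tubular stop, 121 mm high, carries the open flap
- pad_top (a point): centre of the pad's top face, 30 mm above the bench; axes as press
- flap_hinge (a point): middle of the flap's hinge line, 75 mm along the press's x from the pad centre and 68 mm above the bench; the line runs along the press's y
- flap_angle (a joint): angle of the flap (rad): 0 lying closed over the pad, 1.571 upright (its centre of mass straight above the hinge: the balance point), 2.25 leaning open on the back stop, where it starts. The hinge is loose: let go, the flap falls to the side it leans to
- bar_mid (a point): middle of the handle bar: a round steel bar 12 mm thick and 100 mm long, parallel to the hinge line and 175 mm from it, in the flap's plane, carried by an arm at each end; the edge of the flap (a plywood board 124 mm wide, 12 mm thick; 350 g in all) lies 43 mm from the bar's centre line
- flap: the whole flap with its handle bar; origin at the middle of the hinge line, x from the bar to the hinge, y along the hinge line
- thick_panel: loose flat wooden panel, 100 (x) x 60 (y) x 20 mm, about 100 g; origin at the centre of its underside; lies flat on the bench beside the press, left or right
- thin_panel: loose flat wooden panel, 100 (x) x 60 (y) x 10 mm, about 60 g; origin at the centre of its underside; lies flat on the other side of the press
- mug: bystander: blue and white mug, 92 mm high; origin under its centre
- tub: bystander: white paste tub, 69 mm wide, 138 mm high; origin under its centre
- tape: bystander: brown roll of packing tape lying flat, 104 mm wide, 50 mm high; origin under its centre
Things that resemble listed ones, but are neither listed nor needed, are in the scene too. What is shaped like the thick_panel but white is not meant.

How it is judged:
On the way, in this order (a step that is already met when the one before it is completed fails the run):
1. both panels lie released in a square pile on the pad, thick one below, flap still leaning open (x of thick_panel in the frame of press between -0.008 and 0.008 m and y of thick_panel in the frame of press between -0.008 and 0.008 m and z of thick_panel in the frame of press between 0.026 and 0.034 m and horizontal distance between thin_panel and thick_panel below 0.007 m and z of thin_panel in the frame of press between 0.046 and 0.054 m and angle between the x axis of thick_panel and the x axis of press, either way round below 0.1 rad and angle between the x axis of thin_panel and the x axis of thick_panel, either way round below 0.1 rad and angle between thin_panel's own z axis and vertical below 0.08 rad and contact force between the fingers and thick_panel below 0.1 N and contact force between the fingers and thin_panel below 0.1 N and linear speed of each of thick_panel, thin_panel below 0.02 m/s and value of joint flap_angle above 2.1 rad), for 0.2 s.
2. the flap is held by its bar at the balance point (value of joint flap_angle between 1.491 and 1.651 rad and velocity of joint flap_angle between -0.1 and 0.1 rad/s and contact force between the fingers and flap above 0.5 N and distance between the grasp point and bar_mid below 0.07 m), for 0.3 s.
At the end, for the whole second after the job is handed in: Thick panel flat on the pad within 8 mm (x, y) and 0.1 rad, thin panel flat on it within 7 mm and 0.1 rad, both at rest and untouched by the fingers; flap still, within 0.08 rad of upright (1.571), fingers on it with over 0.5 N, TCP within 70 mm of the bar's middle (all of step 2 and x of thick_panel in the frame of press between -0.008 and 0.008 m and y of thick_panel in the frame of press between -0.008 and 0.008 m and z of thick_panel in the frame of press between 0.026 and 0.034 m and horizontal distance between thin_panel and thick_panel below 0.007 m and z of thin_panel in the frame of press between 0.046 and 0.054 m and angle between the x axis of thick_panel and the x axis of press, either way round below 0.1 rad and angle between the x axis of thin_panel and the x axis of thick_panel, either way round below 0.1 rad and angle between thin_panel's own z axis and vertical below 0.08 rad and contact force between the fingers and thick_panel below 0.1 N and contact force between the fingers and thin_panel below 0.1 N and linear speed of each of thick_panel, thin_panel below 0.02 m/s); the arm keeps its last pose, push and grip.
It fails at once if the flap drops past the balance point towards the pile (value of joint flap_angle below 1.2 rad).
It fails at once if the blue and white mug is moved (distance of mug from where it was at the start of the episode above 0.03 m).
It fails at once if the white paste tub is moved (distance of tub from where it was at the start of the episode above 0.03 m).
It fails at once if the brown roll of packing tape is moved (distance of tape from where it was at the start of the episode above 0.03 m).
It also fails if it takes over 72 s, if anything falls off the work surface, if the arm or the gripper's body presses on something with over 40 N, if the wrist force passes 120 N, or if a joint passes its speed limit or range.

### The arm

A 6-joint arm with a two-finger parallel gripper is mounted at the origin on a cart in front of the work surface, level with it; the furniture and walls round the work are solid. World frame = base frame: x ahead of the robot, y to its left, z up, the work surface at z = 0. Lengths are in m, angles in rad, forces in N, time in s.
With the tool pointing down it reaches from about 0.35 to 0.975 m from the base axis. Payload 4.9 kg.
Tool frame: the origin (TCP) lies between the finger pads, 19 mm behind the fingertips; this is the grasp point; z points along the fingers, y is the line along which they close (so a half turn about z gives the same grasp; the last joint's range is limited). The gripper opens to 85 mm and grips with 20 to 120 N. Pads are 22 mm wide; open, the fingers measure 114 mm over their backs; the gripper's body (76 mm by 85 mm) begins 54 mm behind the grasp point. The pads swing forward as they close: fully open they stand 13 mm farther back than shut.
Start: joints at [-1.283, 0.053, 1.613, -0, 1.476, -0.119], TCP at [0.247, -0.574, 0.25] pointing down, gripper open.
Joint ranges: [-3.01, 3.01], [-1.01, 2.22], [0.06, 2.58], [-1.02, 4.17], [0.09, 2.62], [-3.14, 3.14]. Speed limits (rad/s): [2.57, 2.57, 3.14, 3.14, 3.14, 3.14].

### API

Orientations are given as a rotation vector (axis times angle).
In Python, from station import ctrl gives the robot as it stands.
- The arm moves only by the tool send_rows, never from a script. Its argument "rows" is a list of rows, each a list of 3 entries, a list of its own where there are three numbers: the finger opening in cm, from 0 to 8.54, then the shift along the tool's x, y, z in cm, then the turn about the tool's z in degrees. A call has 1 to 10 rows; each row shifts and turns the commanded pose from where the row before left it, along the tool's axes as they then stand; what a row does not reach is not made up. A row lasts 1/8 s, in which the tool goes at most 62.5 mm and 10.7 degrees, less where a joint would pass 70% of its speed; a pose out of reach is approached as far as the arm can. A call with a gripper value outside its range is refused whole. The fingers move at their own pace and stop on an object; "newtons" is the grip in N (left out, the last holds). Time passes only in rows, so rows that do not move let the fingers close. It gives the time, the measured TCP pose, the force, the opening and the grip force at its end, in the units of the state.
- ctrl.get_obs(): the state, without advancing time (a new reading comes with each control period).
- ctrl.get_image(name): name is "scene" or "top" or "wrist"; returns a dict with "frame" (400x640x3 uint8, red, green, blue), "range_z" (400x640 float32, m along the optical axis (not along the pixel's ray), 0 where there is no reading), "fx", "fy", "cx", "cy" (pixels), "cam_to_world" (4x4, takes a point from camera to world coordinates). Camera axes: x right, y down, z forward; pixel columns grow to the right and rows downward; lengths in m; the calibration is good to about 2 mm. A picture is of the moment at which its call begins.
- ctrl.finish_job(): hands the job in; it is judged then, once.
The state is a dict: "t": time; "q": joint angles; "dq": joint speeds; "effort": joint torques, N m; "tool_pos": TCP position; "tool_rot": TCP orientation; "contact_force": force on the tool from outside, world axes, zero at the start; "wrist_torque": the same for the moment, N m; "opening": finger opening in m; "grip_force": force on a finger pad.
Only numpy, scipy, OpenCV 4.12 (cv2) and the standard library are available. Lean on these libraries where they do the work, as an engineer would, in place of code of your own. Each camera call takes 0.05 s, during which the arm holds its last target. There are 200 camera calls.

## Working session

There is one attempt and no reset: what is moved stays moved. The work goes in short steps, Python scripts to look and compute and a tool call to move; the robot and the scene stay as the last step left them, time stands still between calls to the robot, and variables do not carry over. Pictures are saved under pics/ and viewed, at most 13 in all, crops included, and the job is handed in when it is done.

Besides the shell and the picture viewer there is one more tool, called after "Emit:" by a JSON object that holds its "fn" and its "kwargs". send_rows: Moves the arm, as the interface text tells. Its arguments: {"type":"object","properties":{"rows":{"type":"array","items":{"type":"array"}},"newtons":{"type":"number"}},"required":["rows"]}

```bash
mkdir -p pics
cat > h.py <<'E'
import numpy as np,cv2,pickle
from scipy.spatial.transform import Rotation as R
from station import ctrl
def grab(n):
    im=ctrl.get_image(n); pickle.dump(im,open(f'pics/{n}.pkl','wb')); return im
def cloud(im):
    z=im['range_z'];v,u=np.mgrid[:400,:640]
    p=np.stack([(u-im['cx'])*z/im['fx'],(v-im['cy'])*z/im['fy'],z],-1)
    T=np.array(im['cam_to_world']);return p@T[:3,:3].T+T[:3,3]
def save(im,n): cv2.imwrite('pics/'+n,cv2.cvtColor(im['frame'],cv2.COLOR_RGB2BGR))
E
python3 - <<'E'
from h import *
ims=[grab('top'),grab('scene')]
save(ims[0],'top0.png');save(ims[1],'scene0.png')
for i in ims: print(np.round(i['cam_to_world'],3),i['fx'])
o=ctrl.get_obs();print(o['t'],o['tool_pos'],o['tool_rot'],o['opening'])
E
```

```text
[[ 0.02  -0.99   0.143  0.286]
 [-1.    -0.021 -0.002 -0.059]
 [ 0.005 -0.143 -0.99   1.906]
 [ 0.     0.     0.     1.   ]] 495.89239185454346
[[-0.693 -0.295  0.657 -0.539]
 [-0.72   0.302 -0.624  0.993]
 [-0.015 -0.907 -0.422  0.768]
 [ 0.     0.     0.     1.   ]] 500.07701342699283
0.1 [ 0.24713878 -0.57349191  0.24889334] [-3.07502004e+00 -6.34230489e-01  2.83540524e-04] 0.08542203564327247
```

View pics/top0.png

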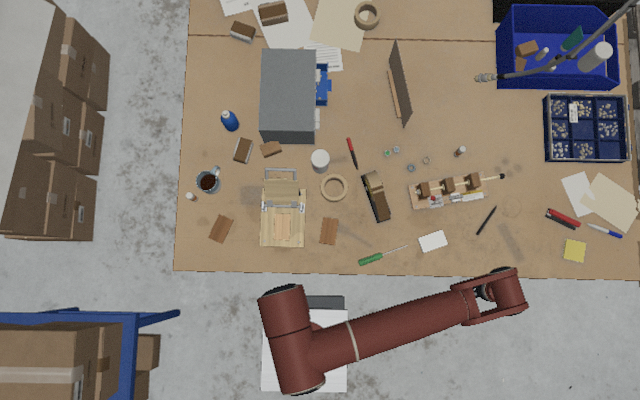

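View pics/scene0.png

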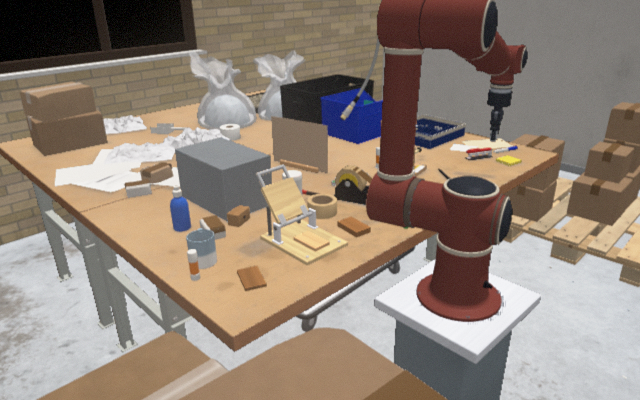

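The top view shows the press near pixel (283,215) with panels at (221,229) and (328,231). The tub is at (320,158), the tape at (334,188) and the mug at (208,182). The flap leans open, with its bar at about (281,170).

```bash
cat >> h.py <<'E'
def rect(P,m):
    xy=P[m][:,:2]; (c,s,a)=cv2.minAreaRect((xy*1000).astype(np.float32)); 
    b=cv2.boxPoints((c,s,a)); e=b[1]-b[0]; f=b[2]-b[1]; l=e if e@e>f@f else f
    y=np.degrees(np.arctan2(l[1],l[0])); y=(y+90)%180-90
    return np.round(c,1),np.round(s,1),round(y,1),m.sum(),np.round(np.median(P[m][:,2])*1000,1)
E
python3 - <<'E'
from h import *
im=pickle.load(open('pics/top.pkl','rb'));P=cloud(im)
bg=lambda u,v:P[v,u]
f=im['frame'][150:270,170:370];cv2.imwrite('pics/c.png',cv2.cvtColor(cv2.resize(f,None,fx=4,fy=4,interpolation=3),cv2.COLOR_RGB2BGR))
for n,(u0,u1,v0,v1) in dict(L=(203,240,212,246),R=(314,342,215,248)).items():
    m=np.zeros((400,640),bool);m[v0:v1,u0:u1]=1
    z=P[...,2]; m&=z>0.005
    print(n,rect(P,m),np.percentile(z[m]*1000,[5,50,95]).round(1))
z=P[...,2]
m=np.zeros_like(z,bool);m[195:255,255:312]=1
print('base',rect(P,m&(z>.010)&(z<.035)));print('pad',rect(P,m&(z>.0255)&(z<.035)))
np.set_printoptions(linewidth=250)
for v in range(164,250,4): print(v,(z[v,256:312:4]*1000).round().astype(int))
for n,(u,v) in dict(bar=(281,170),tub=(320,156),tape=(334,188),mug=(208,182)).items(): print(n,P[v,u].round(3))
E
```

```text
L (array([412.3, 166.3]), array([496. , 143.9]), np.float32(76.8), np.int64(429), np.float64(9.4)) [ 5.4  9.4 16.8]
R (array([395.4, -82.2]), array([219.2, 103.3]), np.float32(0.8), np.int64(477), np.float64(19.0)) [ 6.2 19.  27.8]
base (array([464.9,  88.6]), array([226.3, 212.8]), np.float32(1.2), np.int64(1699), np.float64(19.4))
pad (array([482.2,  91.8]), array([165.2, 192.2]), np.float32(-1.0), np.int64(379), np.float64(29.1))
164 [ -4   3  -2  -6  -5   5 -14   0  -8  -7   3  -1  -4  -2]
168 [  0  -9  -4 209 206 211 207 205 216 214  -1   2  -7   6]
172 [ -3  -5  -7 191  -3  -5  -3  -3   3  -2 203   4  -4  -5]
176 [  6   2   0 178 -10   6   2  -9   3   1 189   1   9  -4]
180 [ -2  -2 176 166 168 171 174 175 174 177 170   5   0  -5]
184 [ -5  -4 160 159 151 159 163 161 165 159 159  -2  -2   4]
188 [ -5  -2 138 137 143 138 143 138 147 148 142  -9  -4   1]
192 [ -3  -2  13 136 126 131 125 128 126 132 137  71   8  -5]
196 [ -3  -5  23 111 111 113 115 115 109 113 111  14  13   7]
200 [  0   1  19  93 101  92  92 102 100  93  98  13  23  -4]
204 [   1   -3   77   76   79   72   78   83   78   86 1906   21   18   -2]
208 [ -2 -11  53   9  23  19   2  13  11  20  24  78  14   2]
212 [-12  -3  13  17  15  18  18  18  15  15  16  14  13   0]
216 [-2  3 15 19 14 30 35 33 43 20 26 24 12 -5]
220 [ 7 -5 14 11 14 37 23 24 24 12 13 23 22 -7]
224 [-4 -6 20 30 10 34 23 30 25 22 10 10 10 -2]
228 [ 2 19 23 21 28 29 33 30 32 16 16 15 18 -1]
232 [-2 18 20 10 20 28 32 37 28 19 15 18 19  5]
236 [ 4 18 17 21 14 22 34 23 27 15 17 19 13  4]
240 [1906   14   10   30   25   18   11   26   18   27   18   15   -6    5]
244 [-6 18  9 18 19 23 12 14 18 24 18 10  3  0]
248 [-7  4 -4 -5  0  0 -2  8  7  7 -3  2  4 -1]
bar [0.638 0.088 0.202]
tub [ 0.706 -0.047  0.137]
tape [ 0.612 -0.104 -0.003]
mug [0.62  0.381 0.031]
```

View pics/c.png

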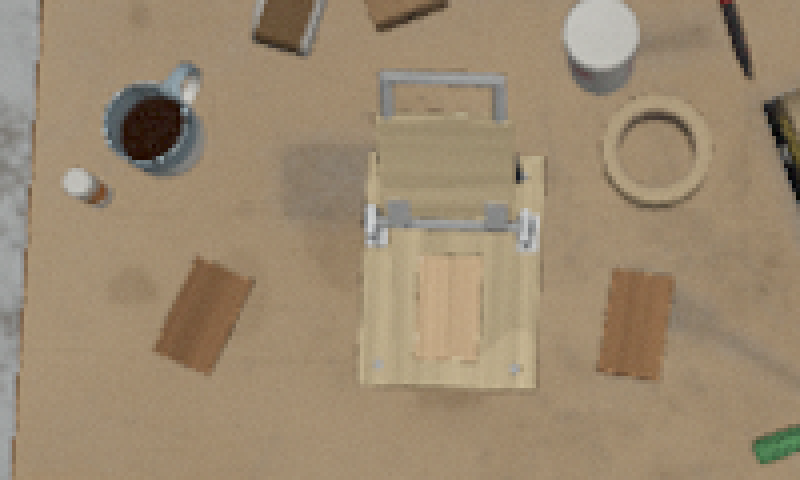

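Thick panel (19 mm high) is on the right, thin one on the left. I read the corners off the crop and intersect their rays with the known heights.

```bash
cat >> h.py <<'E'
def ray(im,uv,z):
    T=np.array(im['cam_to_world']);uv=np.asarray(uv,float)
    d=np.c_[(uv[:,0]-im['cx'])/im['fx'],(uv[:,1]-im['cy'])/im['fy'],np.ones(len(uv))]@T[:3,:3].T
    return T[:3,3]+d*((z-T[2,3])/d[:,2])[:,None]
def quad(im,uv,z):
    p=ray(im,uv,z)[:,:2]  # order: far-left, far-right, near-right, near-left
    l=(p[0]+p[1]-p[2]-p[3])/2; w=(p[0]+p[3]-p[1]-p[2])/2
    return p.mean(0).round(4),np.degrees(np.arctan2(l[1],l[0])).round(1),np.degrees(np.arctan2(-w[0],w[1])).round(1),np.linalg.norm(l).round(3),np.linalg.norm(w).round(3)
def plan(xyz,yaw):
    "yaw: wanted world angle (deg) of tool y, mod 180. prints turn about tool z, then shift cm in axes before / after turn"
    o=ctrl.get_obs();r=R.from_rotvec(o['tool_rot']);M=r.as_matrix()
    a=np.degrees(np.arctan2(M[1,1],M[0,1])); t=-((yaw-a+90)%180-90)
    d=(np.array(xyz)-o['tool_pos'])*100; M2=(r*R.from_rotvec([0,0,np.radians(t)])).as_matrix()
    print('t',round(o['t'],2),'pos',np.round(o['tool_pos'],4),'yaw',a.round(2),'tilt',np.degrees(np.arccos(-M[2,2])).round(2),'q6',round(o['q'][5],2),'turn',t.round(2),'before',(M.T@d).round(2),'after',(M2.T@d).round(2),'F',np.round(o['contact_force'],1),'open',round(o['opening'],4),'grip',round(o['grip_force'],1))
E
python3 - <<'E'
from h import *
im=pickle.load(open('pics/top.pkl','rb'))
f=lambda l:np.array(l)/4+[169.6,149.6]
print('thin',quad(im,f([(200,257),(255,281),(210,375),(154,350)]),.01))
t=quad(im,f([(613,268),(675,274),(661,380),(597,376)]),.02);print('thick',t)
print('pad',quad(im,f([(419,254),(483,256),(480,361),(415,359)]),.03))
print('base',quad(im,f([(369,156),(545,157),(536,387),(361,384)]),.018))
print('bar',ray(im,f([(380,76),(508,79)]),.204))
plan([*t[0],.2],t[1]+90)
E
```

```text
thin (array([0.4441, 0.3272]), np.float64(-23.3), np.float64(-22.4), np.float64(0.099), np.float64(0.059))
thick (array([ 0.4434, -0.0858]), np.float64(-6.9), np.float64(-3.4), np.float64(0.103), np.float64(0.06))
pad (array([0.4551, 0.0921]), np.float64(-0.1), np.float64(-0.6), np.float64(0.1), np.float64(0.061))
base (array([0.4919, 0.0908]), np.float64(-0.3), np.float64(0.5), np.float64(0.22), np.float64(0.168))
bar [[0.64082525 0.14509372 0.204     ]
 [0.64050544 0.03315043 0.204     ]]
t 0.1 pos [ 0.2471 -0.5735  0.2489] yaw -66.69 tilt 0.11 q6 -0.12 turn 30.21 before [ 37.32 -37.01   4.97] after [ 13.63 -50.77   4.97] F [ 0.5  0.5 -0.8] open 0.0854 grip 0.0
```

Emit:
{"fn": "send_rows", "kwargs": {"rows": [[8.5,[0,0,0],10],[8.5,[0,0,0],10],[8.5,[0,0,0],10],[8.5,[2,-7.2,0],0],[8.5,[2,-7.2,0],0],[8.5,[2,-7.2,0],0],[8.5,[2,-7.2,0.5],0],[8.5,[2,-7.2,0.5],0],[8.5,[2,-7.2,0.5],0],[8.5,[1.6,-7.2,0.5],0]]}}

```text
t: 1.35
tool_pos: [0.4096, -0.1663, 0.2328]
tool_rot: [-3.136, 0.184, -0.0]
contact_force: [1.4, -0.8, -0.3]
opening: 0.0852
grip_force: 0.0
```

Run:
```python
from h import *
plan([.4434,-.0858,.2],84)
```

```text
t 1.35 pos [ 0.4096 -0.1663  0.2328] yaw -96.72 tilt 0.01 q6 1.13 turn -0.72 before [ 2.41 -8.39  3.28] after [ 2.52 -8.36  3.28] F [ 1.4 -0.8 -0.3] open 0.0852 grip 0.0
```

Emit:
{"fn": "send_rows", "kwargs": {"rows": [[8.5,[1.2,-4.2,1.6],0],[8.5,[1.2,-4.2,1.7],-0.7],[8.5,[0,0,0],0]]}}

```text
t: 1.72
tool_pos: [0.4424, -0.085, 0.198]
tool_rot: [-3.136, 0.157, 0.006]
contact_force: [-0.0, -0.4, -0.6]
opening: 0.085
grip_force: 0.0
```

Run:
```python
from h import *
plan([.4434,-.0858,.2],84)
im=grab('wrist');save(im,'w1.png');print(np.round(im['cam_to_world'],3))
```

```text
t 1.73 pos [ 0.4424 -0.085   0.198 ] yaw -95.72 tilt 0.24 q6 1.32 turn 0.28 before [ 0.11  0.06 -0.2 ] after [ 0.11  0.06 -0.2 ] F [-0.  -0.4 -0.6] open 0.085 grip 0.0
[[-0.1   -0.955 -0.281  0.513]
 [-0.995  0.096  0.029 -0.092]
 [-0.001  0.282 -0.959  0.322]
 [ 0.     0.     0.     1.   ]]
```

View pics/w1.png

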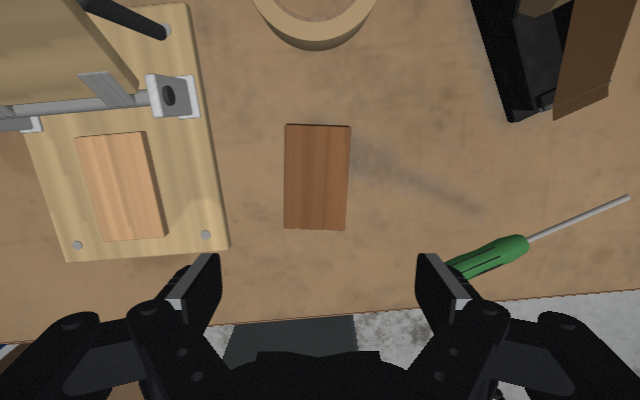

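The wrist view shows the panel's top face at (286,126),(350,128),(345,230),(284,229). The pad's corners are at (75,137),(143,131),(165,237),(105,241).

Run:
```python
from h import *
im=pickle.load(open('pics/wrist.pkl','rb'))
# subpixel-ish edges: colour mask check
t=quad(im,[(286,127),(350,128.5),(345,230),(284,229.5)],.02);print('thick',t)
print('pad',quad(im,[(75,137),(143,131),(165,237),(105,241)],.03))
print('base near',ray(im,[(67,262),(229,249)],.018))
P=cloud(im);h=cv2.cvtColor(im['frame'],cv2.COLOR_RGB2HSV)
m=np.zeros((400,640),bool);m[115:240,270:365]=1;m&=(P[...,2]>.012);m=cv2.erode(m.astype(np.uint8),np.ones((3,3)))>0
print(rect(P,m))
m=np.zeros((400,640),bool);m[122:250,68:175]=1;m&=(P[...,2]>.0255);print(rect(P,m))
plan([*t[0],.02],t[1]+90)
```

```text
thick (array([ 0.4428, -0.0827]), np.float64(-7.8), np.float64(-6.6), np.float64(0.098), np.float64(0.059))
pad (array([0.4555, 0.0942]), np.float64(-1.6), np.float64(-1.2), np.float64(0.099), np.float64(0.059))
base near [[0.38351432 0.17881663 0.018     ]
 [0.381308   0.01182324 0.018     ]]
(array([454.2, -83.9]), array([ 58. , 118.5]), np.float32(-7.8), np.int64(6319), np.float64(20.2))
(array([458.1,  17.5]), array([102. , 222.3]), np.float32(-88.1), np.int64(7154), np.float64(30.1))
t 1.77 pos [ 0.4426 -0.0865  0.1991] yaw -95.83 tilt 0.13 q6 1.31 turn 1.97 before [ 0.02 -0.38 17.91] after [ 1.000e-02 -3.800e-01  1.791e+01] F [-0.2 -0.3  0.1] open 0.085 grip 0.0
```

Emit:
{"fn": "send_rows", "kwargs": {"rows": [[8.5,[0,-0.3,4.5],1.6],[8.5,[0,0,5],0],[8.5,[0,0,5],0],[8.5,[0,0,3],0],[8.5,[0,0,0.4],0],[4,[0,0,0],0],[4,[0,0,0],0],[4,[0,0,0],0],[4,[0,0,0],0],[4,[0,0,0],0]], "newtons": 40}}

```text
t: 3.02
tool_pos: [0.4452, -0.0856, 0.0236]
tool_rot: [3.133, -0.208, 0.006]
contact_force: [-0.5, -1.5, 6.6]
opening: 0.059
grip_force: 44.7
```

Run:
```python
from h import *
plan([.4428,-.083,.12],82.7)
```

```text
t 3.02 pos [ 0.4452 -0.0856  0.0236] yaw -97.59 tilt 0.25 q6 1.35 turn -0.29 before [-0.24 -0.21 -9.65] after [-0.24 -0.21 -9.65] F [-0.5 -1.5  6.6] open 0.059 grip 44.7
```

Emit:
{"fn": "send_rows", "kwargs": {"rows": [[4,[0,0,-2],0],[4,[0,0,-4],0],[4,[0,0,-4],0],[4,[0,0,-1.5],-2],[4,[0.2,-4,0],-2],[4,[0.2,-4,0],-2],[4,[0,-4,0],0],[4,[0,-4,0],0],[4,[0,-2,0],0],[4,[0,0,0],0]]}}

```text
t: 4.28
tool_pos: [0.4557, 0.0956, 0.1351]
tool_rot: [3.141, -0.038, -0.003]
contact_force: [0.3, -0.0, -0.1]
opening: 0.0591
grip_force: 43.9
```

Run:
```python
from h import *
plan([.4575,.0935,.06],88.6)
im=grab('wrist');save(im,'w2.png')
```

```text
t 4.28 pos [0.4557 0.0956 0.1351] yaw -91.39 tilt 0.11 q6 1.64 turn 0.01 before [0.2  0.21 7.51] after [0.2  0.21 7.51] F [ 0.3 -0.  -0.1] open 0.0591 grip 43.9
```

View pics/w2.png

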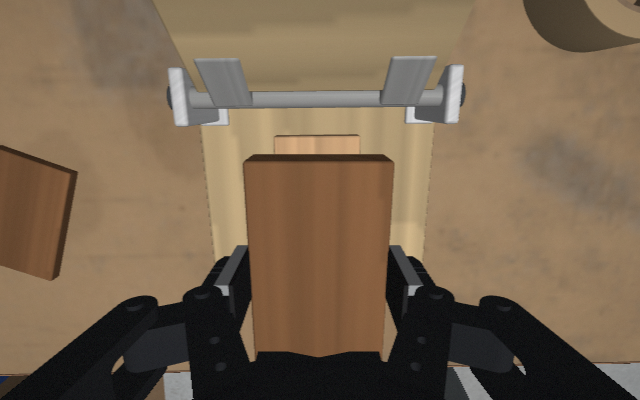

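The held panel's far top edge runs (246,161)–(393,161), and the pad's far edge behind it (274,135)–(359,135).

Run:
```python
from h import *
im=pickle.load(open('pics/wrist.pkl','rb'))
print(ray(im,[(274,135),(359,135)],.03).round(4),ray(im,[(205,125),(433,125),(215,260),(424,260)],.018).round(4))
for z in(.128,.131,.134):print(ray(im,[(245.5,161),(392.5,161)],z).round(4))
P=cloud(im);print(P[180:340:10,270:370:4,2].mean())
m=(P[...,2]>.115)&(P[...,2]<.15);m[:, :250]=0;m[:,388:]=0;m[345:]=0
print(np.median(P[162:170,260:380],axis=(0,1)),np.median(P[140:150,285:350,2]))
```

```text
[[0.5063 0.1249 0.03  ]
 [0.5049 0.0667 0.03  ]] [[0.5135 0.1754 0.018 ]
 [0.5095 0.0123 0.018 ]
 [0.4073 0.1802 0.018 ]
 [0.4031 0.0118 0.018 ]]
[[0.5049 0.1239 0.128 ]
 [0.5035 0.065  0.128 ]]
[[0.5054 0.1232 0.131 ]
 [0.504  0.0656 0.131 ]]
[[0.5059 0.1225 0.134 ]
 [0.5045 0.0663 0.134 ]]
0.1320163046337375
[0.50300727 0.09432537 0.13136395] 0.03016653486395071
```

Emit:
{"fn": "send_rows", "kwargs": {"rows": [[4,[0.1,-0.1,3],0],[4,[0,0,3],0],[4,[0,0,1.5],0],[4,[0,0,0.5],0],[4,[0,0,0.2],0],[4,[0,0,0.1],0]]}}

```text
t: 5.08
tool_pos: [0.4584, 0.0956, 0.0542]
tool_rot: [-3.141, 0.044, -0.003]
contact_force: [0.8, 0.1, -1.3]
opening: 0.0588
grip_force: 43.9
```

Run:
```python
from h import *
plan([.4575,.0945,.053],88.6)
```

```text
t 5.08 pos [0.4584 0.0956 0.0542] yaw -91.59 tilt 0.11 q6 1.65 turn -0.19 before [-0.09  0.11  0.12] after [-0.09  0.11  0.12] F [ 0.8  0.1 -1.3] open 0.0588 grip 43.9
```

Emit:
{"fn": "send_rows", "kwargs": {"rows": [[4,[0,0,0.15],0],[4,[0,0,0],0],[8.5,[0,0,0],0],[8.5,[0,0,0],0],[8.5,[0,0,0],0],[8.5,[0,0,-2],0],[8.5,[0,0,-5],0],[8.5,[0,0,-5],0],[8.5,[0,0,-3],0],[8.5,[0,0,0],0]]}}

```text
t: 6.32
tool_pos: [0.4593, 0.0957, 0.2049]
tool_rot: [-3.141, 0.044, -0.01]
contact_force: [0.1, -0.5, 0.5]
opening: 0.0852
grip_force: 0.0
```

Run:
```python
from h import *
plan([.4441,.3272,.2],90-23.3)
im=grab('wrist');save(im,'w3.png')
```

```text
t 6.33 pos [0.4593 0.0957 0.2049] yaw -91.59 tilt 0.36 q6 1.65 turn 21.71 before [ -2.17 -23.1    0.49] after [-10.56 -20.66   0.49] F [ 0.1 -0.5  0.5] open 0.0852 grip 0.0
```

View pics/w3.png

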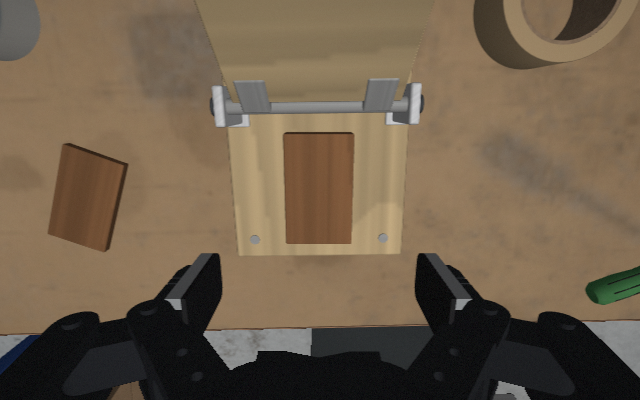

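The thick panel covers the pad completely, at (284,133),(354,133),(352,244),(286,244). The thin panel's corners are (67,144),(126,163),(105,250),(49,234).

Run:
```python
from h import *
im=pickle.load(open('pics/wrist.pkl','rb'))
print('thick',quad(im,[(284,133.5),(354,133.5),(352,244),(286,244)],.05))
print('base',ray(im,[(239,255),(401,254),(229,130),(408,130)],.018).round(4))
t=quad(im,[(67,144.5),(126,163),(105,250),(49,234)],.01);print('thin',t)
plan([*t[0],.2],90+(t[1]+t[2])/2)
```

```text
thick (array([0.4573, 0.0954]), np.float64(-1.6), np.float64(-1.6), np.float64(0.1), np.float64(0.059))
base [[0.3836 0.18   0.018 ]
 [0.3801 0.0128 0.018 ]
 [0.5102 0.1774 0.018 ]
 [0.5055 0.0114 0.018 ]]
thin (array([0.4451, 0.3302]), np.float64(-23.6), np.float64(-19.9), np.float64(0.1), np.float64(0.057))
t 6.38 pos [0.4581 0.0957 0.2025] yaw -91.59 tilt 0.12 q6 1.65 turn 20.16 before [ -1.95 -23.41   0.25] after [ -9.89 -21.3    0.25] F [-0.2  0.4 -2. ] open 0.0848 grip 0.0
```

Emit:
{"fn": "send_rows", "kwargs": {"rows": [[8.5,[-0.4,-4,0],0],[8.5,[-0.4,-4,0],0],[8.5,[-0.4,-4,0],0],[8.5,[-0.4,-4,0],0],[8.5,[-0.4,-4,0],0],[8.5,[0,-3.4,0],7],[8.5,[0,0,0],7],[8.5,[0,0,0],7],[8.5,[0,0,0],0]]}}

```text
t: 7.5
tool_pos: [0.443, 0.3296, 0.199]
tool_rot: [3.078, -0.612, -0.005]
contact_force: [-0.4, -0.1, -0.0]
opening: 0.0849
grip_force: 0.0
```

Run:
```python
from h import *
plan([.4451,.3302,.2],67.4)
im=grab('wrist');save(im,'w4.png')
```

```text
t 7.5 pos [0.443  0.3296 0.199 ] yaw -112.5 tilt 0.25 q6 2.47 turn 0.1 before [ 0.17 -0.14 -0.11] after [ 0.17 -0.14 -0.11] F [-0.4 -0.1 -0. ] open 0.0849 grip 0.0
```

View pics/w4.png

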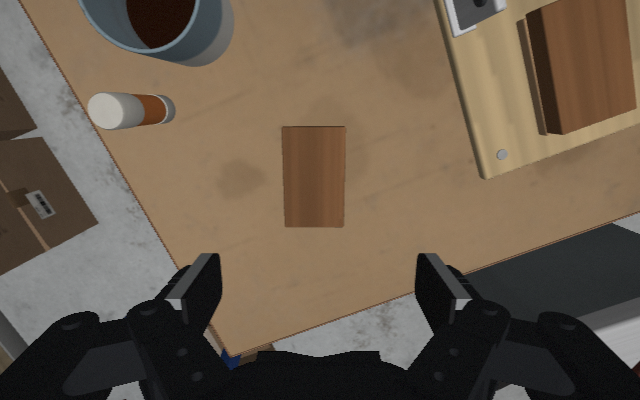

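The thin panel is straight in view, with corners (282,127),(345,127),(344,227),(284,227). There is nothing close to where the fingers will go.

Run:
```python
from h import *
im=pickle.load(open('pics/wrist.pkl','rb'))
t=quad(im,[(282,127.5),(345.5,127.5),(344,227),(284,227)],.01);print('thin',t)
plan([*t[0],.021],90+(t[1]+t[2])/2)
```

```text
thin (array([0.4438, 0.3332]), np.float64(-22.6), np.float64(-22.6), np.float64(0.099), np.float64(0.06))
t 7.55 pos [0.4432 0.3296 0.1995] yaw -112.47 tilt 0.21 q6 2.47 turn 0.13 before [-0.04 -0.41 17.85] after [-0.04 -0.41 17.85] F [-0.1  1.2  0.3] open 0.0853 grip 0.0
```

Emit:
{"fn": "send_rows", "kwargs": {"rows": [[8.5,[0,-0.4,4.8],0],[8.5,[0,0,5],0],[8.5,[0,0,5],0],[8.5,[0,0,2.6],0],[8.5,[0,0,0.35],0],[4,[0,0,0],0],[4,[0,0,0],0],[4,[0,0,0],0],[4,[0,0,0],0],[4,[0,0,0],0]], "newtons": 40}}

```text
t: 8.8
tool_pos: [0.4472, 0.3342, 0.0272]
tool_rot: [-3.08, 0.614, -0.005]
contact_force: [-1.4, -3.3, 7.0]
opening: 0.04
grip_force: 3.6
```

Emit:
{"fn": "send_rows", "kwargs": {"rows": [[4,[0,0,-2],0],[4,[0,0,-4],0],[4,[0,0,-5],0],[4,[0,0,-2],0]]}}

```text
t: 9.3
tool_pos: [0.4477, 0.3351, 0.1601]
tool_rot: [-3.075, 0.614, -0.01]
contact_force: [-0.2, -0.2, -0.2]
opening: 0.0397
grip_force: 0.0
```

Run:
```python
from h import *
plan([.457,.0952,.14],88.4)
```

```text
t 9.3 pos [0.4477 0.3351 0.1601] yaw -112.58 tilt 0.49 q6 2.47 turn -20.98 before [10.06 21.8   1.91] after [ 1.59 23.96  1.91] F [-0.2 -0.2 -0.2] open 0.0397 grip 0.0
```

The grasp missed: the opening ran to 40 mm, so the tips rode over the panel. At a 60 mm opening the tips sit only about 12.5 mm ahead of the TCP, so I need to go lower. I'll open and look again.

Emit:
{"fn": "send_rows", "kwargs": {"rows": [[8.5,[0,0,-2],0],[8.5,[0,0,-2],0],[8.5,[0,0,0],0],[8.5,[0,0,0],0]]}}

```text
t: 9.8
tool_pos: [0.4451, 0.3335, 0.193]
tool_rot: [3.079, -0.615, -0.003]
contact_force: [-0.0, 0.2, -0.2]
opening: 0.0848
grip_force: 0.0
```

Run:
```python
from h import *
im=grab('wrist');save(im,'w5.png')
```

```text
(no output)
```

View pics/w5.png

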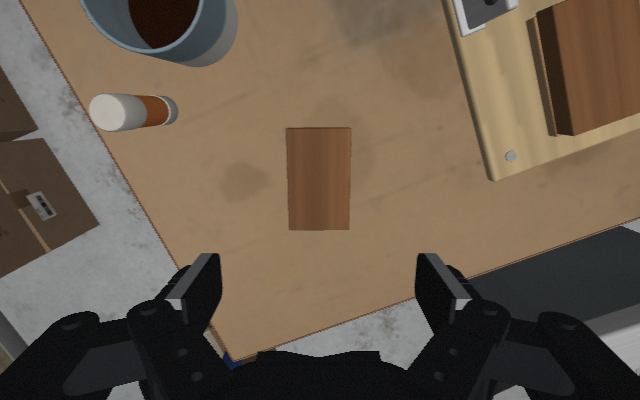

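The panel is still in place, at (287,128),(351,128),(349,230),(290,230), and centred under the gripper.

Run:
```python
from h import *
im=pickle.load(open('pics/wrist.pkl','rb'))
t=quad(im,[(287,128.5),(351.5,128.5),(349.5,230),(289.5,230)],.01);print('thin',t)
plan([*t[0],.0145],90+(t[1]+t[2])/2)
```

```text
thin (array([0.4437, 0.3326]), np.float64(-22.4), np.float64(-22.7), np.float64(0.099), np.float64(0.059))
t 9.85 pos [0.4449 0.3334 0.1927] yaw -112.59 tilt 0.16 q6 2.47 turn -0.04 before [-0.05  0.08 17.82] after [-0.05  0.08 17.82] F [ 0.5 -0.6 -0.1] open 0.0851 grip 0.0
```

Emit:
{"fn": "send_rows", "kwargs": {"rows": [[7,[0,0.1,4.8],0],[7,[0,0,5],0],[7,[0,0,5],0],[7,[0,0,2.4],0],[7,[0,0,0.5],0],[7,[0,0,0.1],0],[5,[0,0,0],0],[5,[0,0,0],0],[5,[0,0,0],0],[5,[0,0,0],0]], "newtons": 30}}

```text
t: 11.1
tool_pos: [0.4462, 0.3334, 0.0177]
tool_rot: [-3.079, 0.615, -0.003]
contact_force: [-0.6, -0.7, 6.3]
opening: 0.0588
grip_force: 33.7
```

Now it's gripped at 59 mm. Lift and carry to above the pad.

Emit:
{"fn": "send_rows", "kwargs": {"rows": [[5,[0,0,-2],0],[5,[0,0,-4],0],[5,[0,0,-4],0],[5,[0,0,-3],0],[5,[0,0,0],-7],[5,[0,0,0],-7],[5,[0,0,0],-7],[5,[0,0,0],0]]}}

```text
t: 12.1
tool_pos: [0.445, 0.3328, 0.1468]
tool_rot: [-3.141, 0.046, -0.0]
contact_force: [0.4, -0.2, -0.5]
opening: 0.0589
grip_force: 33.0
```

Run:
```python
from h import *
plan([.458,.0952,.145],88.4)
```

```text
t 12.1 pos [0.445  0.3328 0.1468] yaw -91.67 tilt 0.01 q6 2.11 turn -0.07 before [ 1.99 23.71  0.18] after [ 1.96 23.71  0.18] F [ 0.4 -0.2 -0.5] open 0.0589 grip 33.0
```

Emit:
{"fn": "send_rows", "kwargs": {"rows": [[5,[0.3,3.9,0],0],[5,[0.3,4,0],0],[5,[0.3,4,0],0],[5,[0.3,4,0],0],[5,[0.4,4,0],0],[5,[0.4,3.8,0],0],[5,[0,0,0],0],[5,[0,0,0],0]]}}

```text
t: 13.1
tool_pos: [0.4586, 0.0957, 0.1465]
tool_rot: [-3.141, 0.046, -0.0]
contact_force: [-0.3, 0.4, -0.6]
opening: 0.0589
grip_force: 33.1
```

Run:
```python
from h import *
plan([.458,.0952,.145],88.4)
im=grab('wrist');save(im,'w6.png')
```

```text
t 13.1 pos [0.4586 0.0957 0.1465] yaw -91.67 tilt 0.03 q6 1.65 turn -0.07 before [-0.06  0.05  0.15] after [-0.06  0.05  0.15] F [-0.3  0.4 -0.6] open 0.0589 grip 33.1
```

View pics/w6.png

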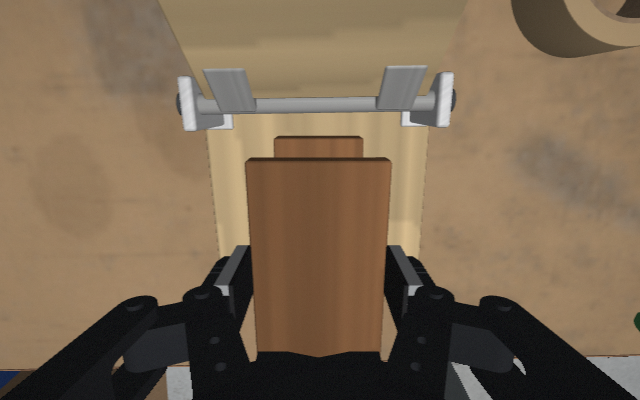

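The held panel's far edge runs (246,161)–(391,161), and the thick panel's far top edge (274,139)–(363,139).

Run:
```python
from h import *
im=pickle.load(open('pics/wrist.pkl','rb'))
P=cloud(im);print(np.median(P[180:340,270:370,2]),np.median(P[142:154,285:350,2]))
print(ray(im,[(274,139),(363.5,139)],.05).round(4))
z=np.median(P[180:340,270:370,2]);print(ray(im,[(246,161),(391.5,161)],z).round(4))
f=cv2.cvtColor(im['frame'],cv2.COLOR_RGB2GRAY).astype(int);print(f[130:168,320]);print(f[148,266:284],f[148,354:372],f[190,240:258],f[190,380:398])
```

```text
0.1389294391221546 0.05017215750300924
[[0.5077 0.1238 0.05  ]
 [0.5059 0.0646 0.05  ]]
[[0.5079 0.1237 0.1389]
 [0.5061 0.0651 0.1389]]
[167 168 166 168 168 135  46  48  74  96 107 108 106 106 105 109 107 105
 107 108 105 104 104 106 106 105 106  73  44  42  49  70  80  86  88  88
  90  88]
[175 177 177 176 178 177 176 146  90  95  98 100 100 100 102 104 104 103] [105 102 100  99 100  98  99  98  99 136 167 164 163 163 160 158 158 156] [178 179 179 177 175 159 111  78  88  91  91  88  90  90  88  88  87  87] [102 103 105 107 108 106 110 109 107 102 130 158 156 155 154 152 151 151]
```

Aligned to within a millimetre. Lower 7.9 cm.

Emit:
{"fn": "send_rows", "kwargs": {"rows": [[5,[0,0,3],0],[5,[0,0,3],0],[5,[0,0,1.3],0],[5,[0,0,0.4],0],[5,[0,0,0.1],0],[5,[0,0,0.1],0],[5,[0,0,0],0]]}}

```text
t: 14.02
tool_pos: [0.4592, 0.0954, 0.068]
tool_rot: [-3.141, 0.044, -0.002]
contact_force: [0.2, 0.4, -0.8]
opening: 0.059
grip_force: 33.1
```

Emit:
{"fn": "send_rows", "kwargs": {"rows": [[5,[0,0,0.07],0],[5,[0,0,0],0],[8.5,[0,0,0],0],[8.5,[0,0,0],0],[8.5,[0,0,0],0],[8.5,[0,0,-2],0],[8.5,[0,0,-5],0],[8.5,[0,0,-5],0],[8.5,[0,0,-3],0],[8.5,[0,0,0],0]]}}

```text
t: 15.28
tool_pos: [0.4603, 0.0955, 0.2197]
tool_rot: [-3.141, 0.044, -0.01]
contact_force: [0.1, 0.1, -1.1]
opening: 0.0848
grip_force: 0.0
```

Run:
```python
from h import *
plan([.64,.09,.32],-1.6)
im=grab('wrist');save(im,'w7.png')
```

```text
t 15.28 pos [0.4603 0.0955 0.2197] yaw -91.59 tilt 0.36 q6 1.64 turn -89.99 before [18.04  0.05 -9.91] after [-0.04 18.04 -9.91] F [ 0.1  0.1 -1.1] open 0.0848 grip 0.0
```

View pics/w7.png

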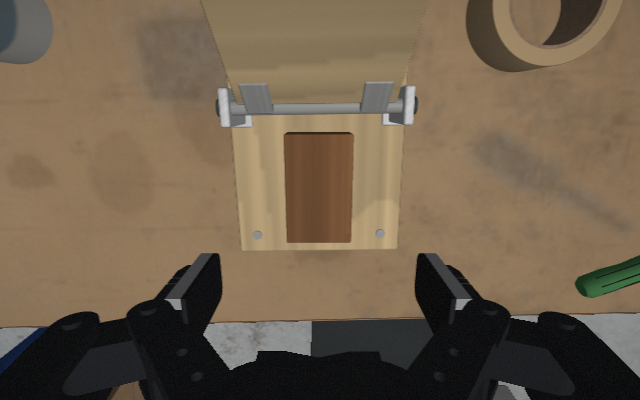

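The pile is square, at (285,132),(354,132),(352,243),(287,243). Now raise, turn 90° and go above the bar.

Emit:
{"fn": "send_rows", "kwargs": {"rows": [[4,[0,0,-2.5],-10],[4,[0,0,-2.5],-10],[4,[0,0,-2.5],-10],[4,[0,0,-2.4],-10],[4,[0,0,0],-10],[4,[0,0,0],-10],[4,[0,0,0],-10],[4,[0,0,0],-10],[4,[0,0,0],-10],[4,[0,0,0],0]]}}

```text
t: 16.58
tool_pos: [0.458, 0.0954, 0.3129]
tool_rot: [-2.252, -2.186, 0.005]
contact_force: [-0.6, -0.4, 0.1]
opening: 0.0401
grip_force: 0.0
```

Emit:
{"fn": "send_rows", "kwargs": {"rows": [[4,[0,4,0],0],[4,[0,4,0],0],[4,[0,4,0],0],[4,[0,4,0],0],[4,[0,2,0],0],[4,[0,0,0],0]]}}

```text
t: 17.32
tool_pos: [0.6389, 0.0902, 0.3131]
tool_rot: [-2.253, -2.186, 0.004]
contact_force: [-0.8, -0.8, -0.2]
opening: 0.0402
grip_force: 0.0
```

Run:
```python
from h import *
plan([.641,.09,.206],-1.6)
im=grab('wrist');save(im,'w8.png');P=cloud(im);P=P[im['range_z']>0]
b=P[(P[:,2]>.198)&(P[:,2]<.216)&(abs(P[:,0]-.64)<.03)&(abs(P[:,1]-.09)<.04)]
print(len(b),b.mean(0) if len(b) else '',np.percentile(b,[2,98],axis=0) if len(b) else '')
```

```text
t 17.32 pos [0.6389 0.0902 0.3131] yaw -1.75 tilt 0.21 q6 0.06 turn -0.15 before [-1.000e-02  2.500e-01  1.071e+01] after [-1.000e-02  2.500e-01  1.071e+01] F [-0.8 -0.8 -0.2] open 0.0402 grip 0.0
1710 [0.64040797 0.09142227 0.20904784] [[0.63462184 0.05169767 0.20546304]
 [0.64618694 0.12846954 0.211137  ]]
```

View pics/w8.png

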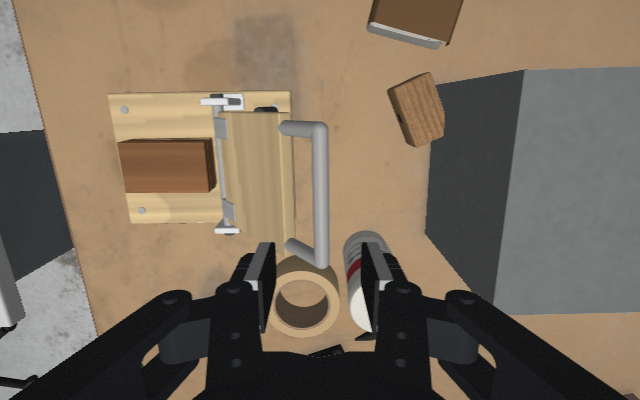

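The bar is at u≈320, centred between the fingers, at world (0.6405, 0.091, 0.205). Descend and grip.

Emit:
{"fn": "send_rows", "kwargs": {"rows": [[4,[0,0.15,3],0],[4,[0,0,3],0],[4,[0,0,2.7],0],[4,[0,0,1.6],0],[4,[0,0,0.4],0],[0.8,[0,0,0],0],[0.8,[0,0,0],0],[0.8,[0,0,0],0],[0.8,[0,0,0],0]], "newtons": 25}}

```text
t: 18.5
tool_pos: [0.6404, 0.0904, 0.2101]
tool_rot: [2.251, 2.19, 0.002]
contact_force: [-2.7, 0.3, 5.9]
opening: 0.0109
grip_force: 24.8
```

Run:
```python
from h import *
plan([.531,.094,.243],-1.6)
o=ctrl.get_obs()['tool_pos']; h=np.array([.5305,.068]); print(np.hypot(o[0]-h[0],o[2]-h[1]))
th=np.linspace(2.25,1.571,15);p=np.c_[-np.cos(th),np.sin(th)]*17.5;print(np.diff(p,axis=0).round(2).tolist())
```

```text
t 18.5 pos [0.6404 0.0904 0.2101] yaw -1.58 tilt 0.08 q6 0.05 turn 0.02 before [  0.06 -10.94  -3.3 ] after [  0.05 -10.94  -3.3 ] F [-2.7  0.3  5.9] open 0.0109 grip 24.8
0.1796723613330115
[[-0.67, 0.52], [-0.7, 0.48], [-0.72, 0.45], [-0.74, 0.41], [-0.76, 0.38], [-0.78, 0.34], [-0.79, 0.3], [-0.81, 0.26], [-0.82, 0.22], [-0.83, 0.18], [-0.84, 0.14], [-0.84, 0.1], [-0.85, 0.06], [-0.85, 0.02]]
```

Held. Swing along the arc in steps.

Emit:
{"fn": "send_rows", "kwargs": {"rows": [[0.8,[0,-0.67,-0.52],0],[0.8,[0,-0.7,-0.48],0],[0.8,[0,-0.72,-0.45],0],[0.8,[0,-0.74,-0.41],0],[0.8,[0,-0.76,-0.38],0],[0.8,[0,-0.78,-0.34],0],[0.8,[0,0,0],0]]}}

```text
t: 19.38
tool_pos: [0.5966, 0.0911, 0.2363]
tool_rot: [2.25, 2.188, 0.002]
contact_force: [3.5, -2.1, 6.3]
opening: 0.011
grip_force: 25.6
```

Emit:
{"fn": "send_rows", "kwargs": {"rows": [[0.8,[0,-0.79,-0.3],0],[0.8,[0,-0.81,-0.26],0],[0.8,[0,-0.82,-0.22],0],[0.8,[0,-0.83,-0.18],0],[0.8,[0,-0.84,-0.14],0],[0.8,[0,-0.84,-0.1],0],[0.8,[0,-0.6,-0.05],0],[0.8,[0,0,0],0],[0.8,[0,0,0],0]]}}

```text
t: 20.5
tool_pos: [0.5404, 0.092, 0.2472]
tool_rot: [2.252, 2.189, -0.004]
contact_force: [1.3, -5.5, 4.8]
opening: 0.0111
grip_force: 26.5
```

Run:
```python
from h import *
plan([.531,.094,.243],-1.6)
im=grab('scene');P=cloud(im);save(im,'s9.png')
Z=im['range_z']>0
for n in('scene','top'):
    im=grab(n);P=cloud(im)[im['range_z']>0]
    b=P[(P[:,2]>.09)&(P[:,2]<.19)&(P[:,0]>.47)&(P[:,0]<.62)&(P[:,1]>.045)&(P[:,1]<.14)]
    if len(b)>50:
        print(n,len(b),[(k,np.median(b[abs(b[:,2]-k)<.01][:,0]).round(4)) for k in(.1,.12,.14,.16,.18)])
im=pickle.load(open('pics/scene.pkl','rb'))
f=im['frame'][150:270,220:380];cv2.imwrite('pics/s9.png',cv2.cvtColor(cv2.resize(f,None,fx=4,fy=4,interpolation=3),cv2.COLOR_RGB2BGR))
```

```text
t 20.5 pos [0.5404 0.092  0.2472] yaw -1.62 tilt 0.17 q6 0.06 turn -0.02 before [ 0.18 -0.95  0.42] after [ 0.18 -0.95  0.42] F [ 1.3 -5.5  4.8] open 0.0111 grip 26.5
scene 771 [(0.1, np.float64(0.526)), (0.12, np.float64(0.5278)), (0.14, np.float64(0.5285)), (0.16, np.float64(0.5294)), (0.18, np.float64(0.5313))]
top 57 [(0.1, np.float64(0.5267)), (0.12, np.float64(0.5286)), (0.14, np.float64(0.5295)), (0.16, np.float64(0.5302)), (0.18, np.float64(0.5312))]
```

View pics/s9.png

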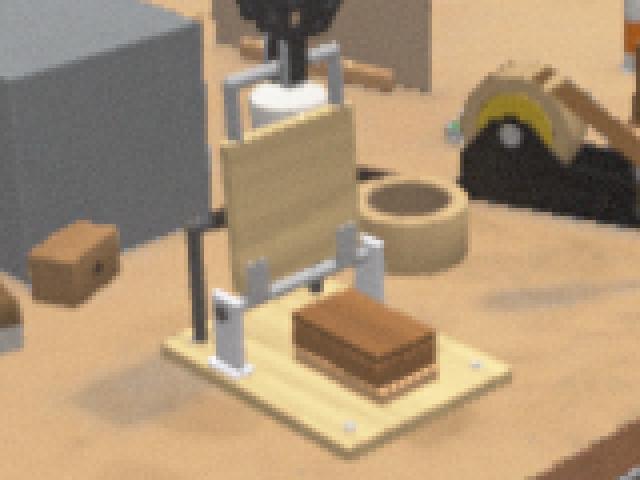

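The flap is about 0.06 rad short of upright, and the pile looks intact. Move 9 mm more.

Emit:
{"fn": "send_rows", "kwargs": {"rows": [[0.8,[0,-0.5,0],0],[0.8,[0,-0.4,0],0],[0.8,[0,0,0],0],[0.8,[0,0,0],0],[0.8,[0,0,0],0],[0.8,[0,0,0],0]]}}

```text
t: 21.4
tool_pos: [0.5314, 0.0921, 0.2471]
tool_rot: [2.252, 2.189, -0.005]
contact_force: [1.5, -6.6, 5.3]
opening: 0.0111
grip_force: 26.7
```

Run:
```python
from h import *
plan([.531,.094,.243],-1.6)
for n in('scene','top'):
    im=grab(n);P=cloud(im)[im['range_z']>0]
    b=P[(P[:,2]>.09)&(P[:,2]<.19)&(P[:,0]>.47)&(P[:,0]<.62)&(P[:,1]>.045)&(P[:,1]<.14)]
    print(n,len(b),np.polyfit(b[:,2],b[:,0],1) if len(b)>50 else '',[(k,np.median(b[abs(b[:,2]-k)<.01][:,0]).round(4)) for k in(.1,.14,.18)])
```

```text
t 21.4 pos [0.5314 0.0921 0.2471] yaw -1.62 tilt 0.19 q6 0.06 turn -0.02 before [ 0.19 -0.05  0.41] after [ 0.19 -0.05  0.41] F [ 1.5 -6.6  5.3] open 0.0111 grip 26.7
scene 737 [-0.03136074  0.5305571 ] [(0.1, np.float64(0.5236)), (0.14, np.float64(0.5246)), (0.18, np.float64(0.5248))]
top 35  [(0.1, np.float64(0.5258)), (0.14, np.float64(0.5256)), (0.18, np.float64(0.5258))]
```

Medians give a slope of 0–0.015 rad, so the flap is upright. Handing in.

```bash
python3 -c "
from station import ctrl
print(ctrl.finish_job())"
```

```text
the job is handed in; nothing more can be done
None
```

I handed the job in at about 21 s: both panels are stacked square on the pad, and the gripper is holding the flap by its bar within about 0.02 rad of upright by depth measurement; the hand-in returned no verdict.

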